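Test the push-button door lock

TASK

Test the push-button door lock that lies face up on the bench: with the fingertips, lightly press in the second button counted from the lever and let it up, then press the fourth one (the farthest from the lever), leaving the other two buttons alone. Then push the lever over, away from the buttons, as far as it turns so that the latch bolt draws in, and leave it there. Nothing is to be grasped, and the padlock, the pot and the lock cylinder standing round the lock stay where they are.

Things in the scene. Friction and masses are not known exactly. Their poses are not given: they have to be found in the camera images.
- lock: Push-button lock on a slice of wooden door (260 x 100 x 40 mm), fixed to the bench face up, any way round. Origin: centre of the underside, z up, x along it towards the lever end. On it a dark steel case 226 x 56 mm, its top 64 mm above the bench. On its centre line: lever hub at x = +70 mm and four like steel buttons, 16 mm across, at x = 11, -21, -53, -85 mm. A brass bolt juts from the +y edge.
- button1_top (a point): Centre of the top face of the first button from the lever (leave alone). The top stands 8 mm above the case, 72 mm above the bench, and sinks up to 5 mm.
- button2_top (a point): Centre of the top face of the second button from the lever (press this first). The top stands 8 mm above the case, 72 mm above the bench, and sinks up to 5 mm.
- button3_top (a point): Centre of the top face of the third button from the lever (leave alone). The top stands 8 mm above the case, 72 mm above the bench, and sinks up to 5 mm.
- button4_top (a point): Centre of the top face of the fourth and last button from the lever (press this second). The top stands 8 mm above the case, 72 mm above the bench, and sinks up to 5 mm.
- button1 (a joint): Travel of button 1 counted from the lever: 0 m up, 0.005 m fully in. A spring pushes it back: about 1.2 N starts it, about 4.2 N brings it fully in.
- button2 (a joint): Travel of button 2 counted from the lever: 0 m up, 0.005 m fully in. A spring pushes it back: about 1.2 N starts it, about 4.2 N brings it fully in.
- button3 (a joint): Travel of button 3 counted from the lever: 0 m up, 0.005 m fully in. A spring pushes it back: about 1.2 N starts it, about 4.2 N brings it fully in.
- button4 (a joint): Travel of button 4 counted from the lever: 0 m up, 0.005 m fully in. A spring pushes it back: about 1.2 N starts it, about 4.2 N brings it fully in.
- lever (a joint): Angle of the steel lever about its hub's upright axis. At 0 rad it points along the lock's -y, square to the row of buttons; it grows as the free end swings towards the lock's +x, away from the buttons (anticlockwise from above), to a stop at 0.785 rad. Starts between 0 and 0.15; needs about 2 N at the free end; stays where it is left; drives the latch bolt.
- lever_push (a point): Where to push: on the lever's flank that faces the buttons, 62 mm from the hub's axis; moves with the lever. The lever is a bar 16 mm wide, reaching 85 mm from the axis, 82 to 100 mm above the bench. On the buttons' side of this spot nothing stands higher than the wood (40 mm). Axes of the lever: -y to its free end, +x the way it is pushed.
- lever_axis (a point): Point on the lever's turning axis, at the mid height of the bar, 91 mm above the bench; fixed to the lock.
- padlock: Loose brass padlock lying flat, body 40 x 46 x 22 mm, steel shackle out to 51 mm along its +x; origin at the centre of the body's underside. Must stay where it is.
- pot: Loose grey pot with a black cap, 42 mm across, 70 mm high, upright; origin at the centre of its underside. Must stay where it is.
- cylinder: Loose steel lock cylinder of keyhole-shaped section, 64 mm long (x), 17 mm wide, 33 mm high; origin at the centre of its underside. Must stay where it is.

How it is judged:
By the outcome, as a careful person would: the job done as asked, in the order asked, and still so for the second after the job is handed in, with the robot touching nothing.
It also fails if it takes over 48 s, if anything falls off the work surface, if the arm or the gripper's body presses on something with over 40 N, if the wrist force passes 120 N, or if a joint passes its speed limit or range.

ROBOT

A 6-joint arm with a two-finger parallel gripper is mounted at the origin on the work surface. World frame = base frame: x ahead of the robot, y to its left, z up, the work surface at z = 0. Lengths are in m, angles in rad, forces in N, time in s.
With the tool pointing down it reaches from about 0.2 to 0.875 m from the base axis. Payload 3.4 kg.
Tool frame: the origin (TCP) lies between the finger pads; the fingertips stand 25 mm ahead of it and the grasp point (between the pads) lies 6 mm ahead of it (r.nose_length is the z of the fingertips in the tool frame, in m); z points along the fingers, x is the direction in which the jaws open and shut, and the axes are right-handed (so a half turn about z gives the same grasp; the last joint's range is limited). The gripper opens to 94 mm and grips with 3 to 60 N. Pads are 16 mm wide; open, the fingers measure 119 mm over their backs; the gripper's body (75 mm by 177 mm) begins 78 mm behind the grasp point.
Start: joints at [1.211, 0.276, 1.505, -0, 1.361, -0.121], TCP at [0.136, 0.559, 0.23] pointing down, gripper open.
Joint ranges: [-2.89, 2.89], [-0.75, 2.08], [0.22, 2.7], [-1.18, 4.32], [0.11, 2.71], [-2.7, 2.7]. Speed limits (rad/s): [2.57, 2.57, 3.14, 3.14, 3.14, 3.14].

INTERFACE

Orientations are given as a unit quaternion [w, x, y, z].
In Python, from plant import r, gripper_to, inverse_kinematics, vision, models, telemetry gives the robot as it stands. Calls block until the motion is done:
- r.move_to(position, orientation): joint-space move of the TCP to a pose.
- r.move_l(position, rot=None, vel=0.15, guard=None): straight line of the TCP; rot=None keeps the orientation; vel is the mean speed in m/s. With guard (N) it stops when the force on the tool has changed by that much, and returns True; else False.
- r.movej(angles): joint-space move.
- gripper_to(opening, f_grip=None): finger opening in m; f_grip is the grip in N (None keeps the last); returns when the fingers have stopped.
- r.hold(seconds).
- inverse_kinematics(position, orientation): joint angles nearest the present ones, or None.
- vision.snapshot(name): name is "scene" or "top"; returns the picture (384x512x3 uint8, red, green, blue); there is no depth.
- vision.get_calibration(name): a dict with "fx", "fy", "cx", "cy" (pixels), "position" and "orientation" of the camera in the world. Camera axes: x right, y down, z forward; pixel columns grow to the right and rows downward; lengths in m; the calibration is good to about 2 mm. A picture is of the moment at which its call begins. get_calibration takes no time and is no camera call.
A pose or a line that the arm cannot do raises r.PlanningError and nothing moves.
- r.sign_off(): hands the job in, once; it reports no verdict.
Trained networks look in the newest picture that a camera, given by its name, has taken for a name from the list of things; names that differ only in an ending like _2 or _b are one class to them, and where a whole thing is asked for, a point or a joint stands for the part that bears it (a point fixed in the world has none). Each returns a list of dicts, best first, with "score" (0 to 1); they miss things now and then, are a little off and sometimes report something else, mostly with a low value. They report only what shows in the picture. A call takes as long as a camera call.
- models.boxes_of(thing, camera): "at" ([x, y, z] in m, in world coordinates, good to about 4 mm: the middle of the surface that is visible of it).
- models.regions_of(thing, camera): "pixels" (384x512 bool, what is visible of it).
- models.mark_of(thing, camera): "at" ([x, y, z] in m, in world coordinates, good to about 4 mm: a listed point, or the origin of a listed thing).
Readings, each from a call of its own:
- telemetry.current_t(): time.
- telemetry.current_joints(): joint angles.
- telemetry.current_dq(): joint speeds.
- telemetry.current_joint_efforts(): joint torques, N m.
- telemetry.current_ee_pos(): TCP position.
- telemetry.current_tool_rot(): TCP orientation.
- telemetry.current_wrist_force(): force on the tool from outside, world axes, zero at the start.
- telemetry.current_torque(): the same for the moment, N m.
- telemetry.current_opening(): finger opening in m.
Only numpy, scipy, OpenCV 4.12 (cv2) and the standard library are available. Lean on these libraries where they do the work, as an engineer would, in place of code of your own. Each camera call takes 0.05 s, during which the arm holds its last target.

## Working session

There is one attempt and no reset: what is moved stays moved. The work goes in short steps, each a Python script; the robot and the scene stay as the last script left them, time stands still between calls to the robot, and variables do not carry over. Pictures are saved under pics/ and viewed, and the job is handed in when it is done.

```bash
mkdir -p pics; ls
cat > look.py <<'E'
import cv2,numpy as np
from plant import *
def snap(n,f):
    im=vision.snapshot(n); cv2.imwrite(f,cv2.resize(im[:,:,::-1],(768,576),interpolation=cv2.INTER_CUBIC)); return im
E
python3 - <<'E'
from look import *
for c in("top","scene"):
    snap(c,f"pics/{c}0.png"); k=vision.get_calibration(c); print(c,k)
    for t in("lock","button1_top","button2_top","button3_top","button4_top","lever_push","lever_axis","padlock","pot","cylinder"):
        print(t,[(np.round(d["at"],4).tolist(),round(d["score"],2)) for d in models.mark_of(t,c)[:3]])
print(telemetry.current_t(),telemetry.current_tool_rot(),telemetry.current_wrist_force(),r.nose_length)
E
```

```text
pics
top {'fx': 495.56195138113816, 'fy': 495.56195138113816, 'cx': 254.53364315766322, 'cy': 200.2462702234389, 'position': array([0.39633039, 0.05208579, 1.21883593]), 'orientation': array([-0.04200002,  0.71467268, -0.69675991,  0.04477271])}
lock [([0.5391, 0.1127, 0.0013], 0.89)]
button1_top [([0.5311, 0.12, 0.0726], 0.48), ([0.5865, 0.0388, 0.0751], 0.28)]
button2_top [([0.5438, 0.0939, 0.0688], 0.49)]
button3_top [([0.565, 0.068, 0.0721], 0.45)]
button4_top [([0.5841, 0.0394, 0.0754], 0.61), ([0.5481, 0.0904, 0.0697], 0.56)]
lever_push [([0.5473, 0.2035, 0.0948], 0.77)]
lever_axis [([0.4996, 0.1672, 0.0906], 0.65)]
padlock [([0.6848, 0.0892, -0.0024], 0.62)]
pot [([0.4782, -0.0202, 0.0014], 0.69)]
cylinder [([0.3863, 0.1105, 0.0008], 0.61), ([0.4764, -0.0178, 0.001], 0.43)]
scene {'fx': 391.851508447348, 'fy': 391.851508447348, 'cx': 255.22955257315868, 'cy': 184.4976034114427, 'position': array([0.98341958, 0.22225701, 0.80223091]), 'orientation': array([-0.15891624,  0.5368458 ,  0.79136189, -0.24553734])}
lock [([0.5414, 0.1148, -0.0003], 0.95)]
button1_top [([0.5322, 0.121, 0.0733], 0.52)]
button2_top [([0.5495, 0.0937, 0.0734], 0.52), ([0.4829, -0.0174, -0.0012], 0.48)]
button3_top [([0.5658, 0.0693, 0.0754], 0.42)]
button4_top [([0.5815, 0.0417, 0.0715], 0.42)]
lever_push [([0.5485, 0.2069, 0.0938], 0.66)]
lever_axis [([0.4958, 0.1683, 0.0953], 0.57)]
padlock [([0.6791, 0.089, -0.0021], 0.62)]
pot [([0.4855, -0.0207, -0.0023], 0.78)]
cylinder [([0.3866, 0.1113, -0.0041], 0.76), ([0.5516, 0.0944, 0.0701], 0.38)]
1.1 [-3.71967766e-05  7.86298734e-01  6.17846499e-01  5.03916607e-05] [-1.29580965e-04 -5.91254335e-03  3.35265130e-01] 0.025
```

View pics/top0.png

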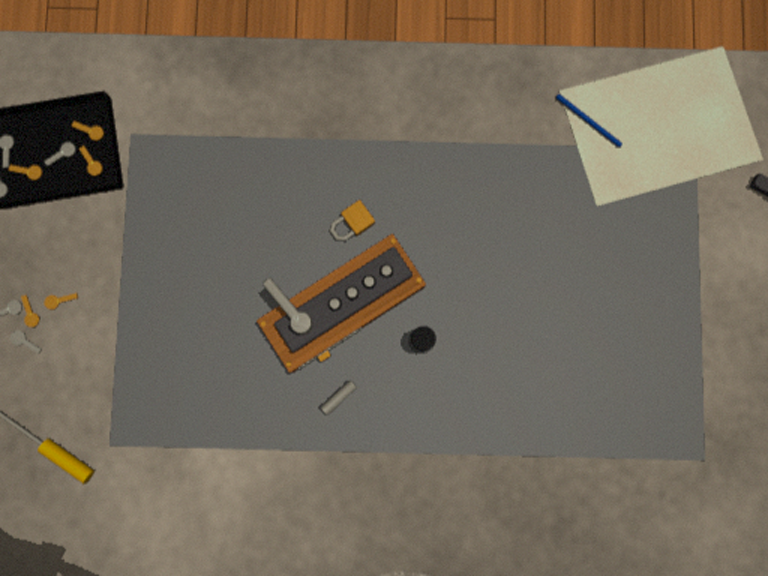

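View pics/scene0.png

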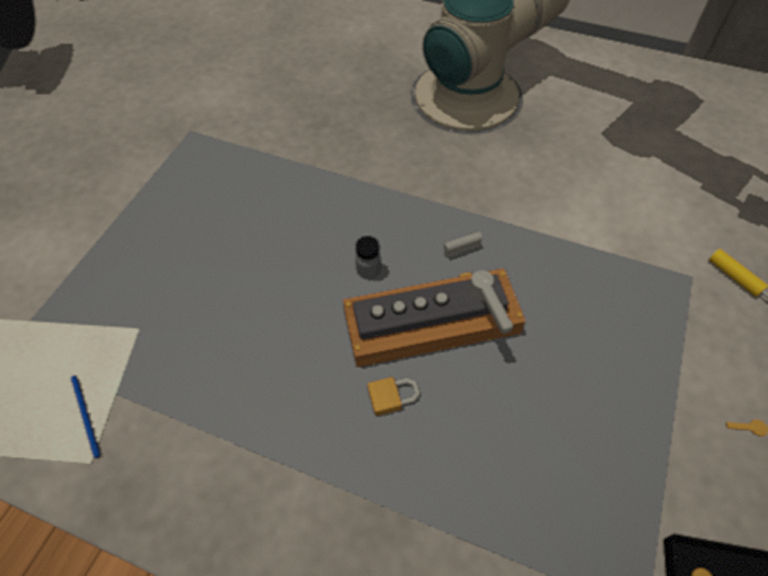

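Run:
```python
from look import *
from scipy.optimize import least_squares
# fit of lock pose (x,y,yaw), lever angle from marks averaged
P={'lock':(0,0),'1':(.011,0),'2':(-.021,0),'3':(-.053,0),'4':(-.085,0),'ax':(.07,0)}
O={'lock':[(.5391,.1127),(.5414,.1148)],'1':[(.5311,.12),(.5322,.121)],'2':[(.5438,.0939),(.5495,.0937)],'3':[(.565,.068),(.5658,.0693)],'4':[(.5841,.0394),(.5815,.0417)],'ax':[(.4996,.1672),(.4958,.1683)]}
R=lambda a:np.array([[np.cos(a),-np.sin(a)],[np.sin(a),np.cos(a)]])
def f(p):return np.concatenate([np.array(p[:2])+R(p[2])@P[k]-o for k in P for o in O[k]])
s=least_squares(f,[.54,.11,2.1]);print(s.x,np.degrees(s.x[2]),np.round(f(s.x)*1000,1))
for k in P:print(k,s.x[:2]+R(s.x[2])@P[k])
v=R(-s.x[2])@(np.array([.5479,.2052])-s.x[:2])-[.07,0];print("push local",v)
```

```text
[0.53690174 0.11167512 2.15530416] 123.48983183062124 [-2.2 -1.  -4.5 -3.1 -0.3  0.8 -1.4 -0.2  4.7  0.3 -1.   0.5  1.1 -0.5
  0.3 -1.8 -0.3  1.4  2.3 -0.9 -1.3  2.9  2.5  1.8]
lock [0.53690174 0.11167512]
1 [0.53083206 0.12084894]
2 [0.54848931 0.09416146]
3 [0.56614656 0.06747398]
4 [0.58380381 0.0407865 ]
ax [0.49827651 0.17005399]
push local [ 0.00192951 -0.06077837]
```

The top view shows the lock with buttons from (335,304) (1) to (386,271) (4), lever hub at (299,322) and free end at (268,283). The pot is at (420,340), the padlock at (352,220) and the cylinder at (337,397). I'll check my fitted pose by projecting it onto the pictures.

```bash
cat >> look.py <<'E'
from scipy.spatial.transform import Rotation as Ro
L0=np.array([0.5369,0.1117]); YAW=2.1553
def W(x,y,z,L=L0,yaw=YAW):
    c,s=np.cos(yaw),np.sin(yaw); return np.array([L[0]+c*x-s*y,L[1]+s*x+c*y,z])
def lev(th,x,y,z=.1): # lever frame -> lock frame -> world
    c,s=np.cos(th),np.sin(th); return W(.07+c*x-s*y,s*x+c*y,z)
def proj(c,P):
    k=vision.get_calibration(c);o=k["orientation"];M=Ro.from_quat([o[1],o[2],o[3],o[0]]).as_matrix()
    q=(np.atleast_2d(P)-k["position"])@M; return np.c_[k["fx"]*q[:,0]/q[:,2]+k["cx"],k["fy"]*q[:,1]/q[:,2]+k["cy"]]
def overlay(im,c,th,f,box,s=6):
    u0,v0,u1,v1=box; a=cv2.resize(im[v0:v1,u0:u1,::-1].copy(),None,fx=s,fy=s,interpolation=cv2.INTER_CUBIC)
    def poly(P,col,cl=True):
        q=((proj(c,P)-[u0,v0]+.5)*s).astype(np.int32); cv2.polylines(a,[q],cl,col,1)
    t=np.linspace(0,6.28,24)
    for x in(.011,-.021,-.053,-.085): poly([W(x+.008*np.cos(i),.008*np.sin(i),.072) for i in t],(0,0,255))
    poly([W(x,y,.04) for x,y in((.13,.05),(-.13,.05),(-.13,-.05),(.13,-.05))],(0,255,0))
    poly([lev(th,x,y) for x,y in((-.008,0),(-.008,-.085),(.008,-.085),(.008,0))],(255,255,0))
    cv2.imwrite(f,a)
E
python3 - <<'E'
from look import *
overlay(vision.snapshot("top"),"top",.15,"pics/ov_top.png",(160,145,290,255))
overlay(vision.snapshot("scene"),"scene",.15,"pics/ov_sc.png",(220,165,352,255))
E
```

```text
(no output)
```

View pics/ov_top.png

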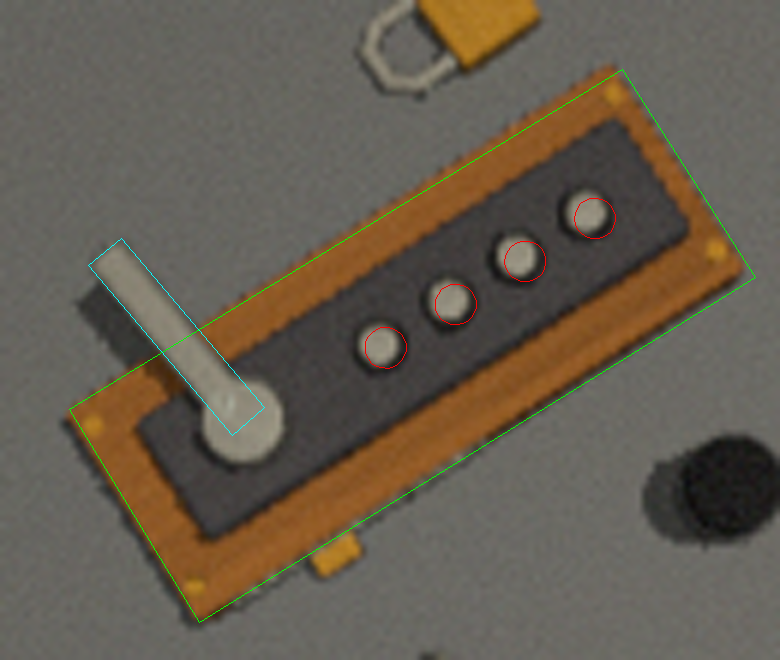

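View pics/ov_sc.png

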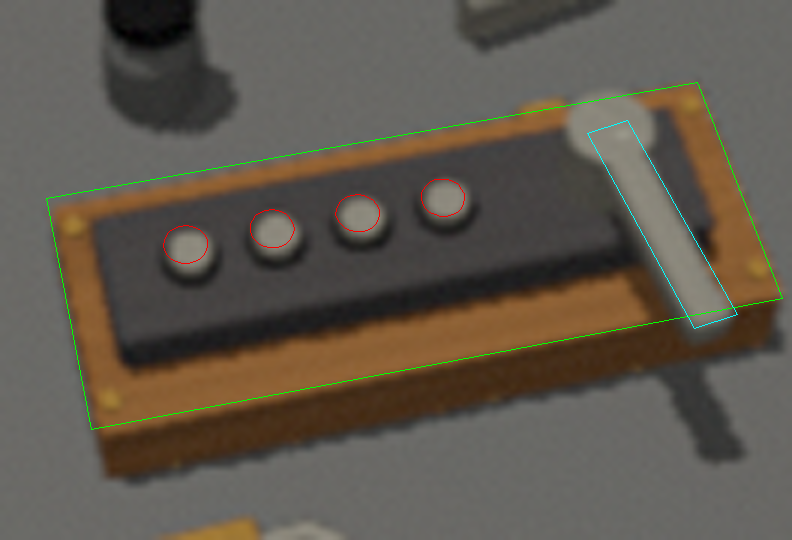

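Run:
```python
from look import *
from scipy.optimize import least_squares
xs=(.011,-.021,-.053,-.085)
T=np.array([(380,345),(451,301),(518,257),(586,212)])/6+[160,145]-.5
S=np.array([(444,199),(360,214),(274,230),(187,245)])/6+[220,165]-.5
def g(p,which):
    B=[W(x,0,.072,p[:2],p[2]) for x in xs]; o=[]
    if 't' in which:o+=[(proj("top",B)-T)*2.2]
    if 's' in which:o+=[(proj("scene",B)-S)*1.8]
    return np.concatenate(o).ravel()
for w in('t','s','ts'):
    s=least_squares(g,[.5369,.1117,2.155],args=(w,));print(w,s.x,np.round(g(s.x,w),1))
```

```text
t [0.53789954 0.11392709 2.17613203] [ 0.1  0.2 -0.6 -0.   0.1 -0.2  0.3  0. ]
s [0.53715962 0.11245698 2.15291375] [ 0.2 -0.  -0.2  0.1 -0.1 -0.1  0.1  0.1]
ts [0.53766072 0.11330697 2.16755064] [0.6 0.4 0.1 0.4 0.9 0.4 1.3 0.8 0.7 0.4 0.4 0.8 0.5 1.  0.8 1.5]
```

```bash
sed -i 's/^L0=.*/L0=np.array([0.5376,0.1130]); YAW=2.166/' look.py
cat >> look.py <<'E'
NL=.025
def Q(th=0.): a=(YAW-np.pi/2+th)/2; return np.array([0,np.cos(a),np.sin(a),0])
def press(x):
    r.move_l(W(x,0,.078+NL),vel=.1)
    h=r.move_l(W(x,0,.0668+NL),vel=.015,guard=5.0)
    r.hold(.3)
    print("press",x,h,"tip z",telemetry.current_ee_pos()-W(x,0,NL),telemetry.current_wrist_force(),telemetry.current_t())
    r.move_l(W(x,0,.078+NL),vel=.03); r.hold(.2)
    r.move_l(W(x,0,.125+NL),vel=.12)
    print(telemetry.current_wrist_force(),telemetry.current_t())
E
python3 - <<'E'
from look import *
gripper_to(0.0)
r.move_to(W(-.021,0,.14+NL),Q())
print(telemetry.current_t(),telemetry.current_joints(),telemetry.current_opening(),telemetry.current_wrist_force())
press(-.021)
snap("scene","pics/s1.png")
E
```

```text
4.85 [ 4.89355578e-02  2.94258512e-01  1.64743861e+00  4.35482860e-04
  1.19961615e+00 -5.47595243e-01] 0.0004615298863936057 [-0.41032861  0.39386849 -0.62320113]
press -0.021 True tip z [ 2.33965567e-04 -4.77713854e-06  6.72495684e-02] [-0.57177327  0.39000814  5.2212387 ] 6.6667
[-0.03191171 -0.55891609  0.26291076] 7.925
```

View pics/s1.png

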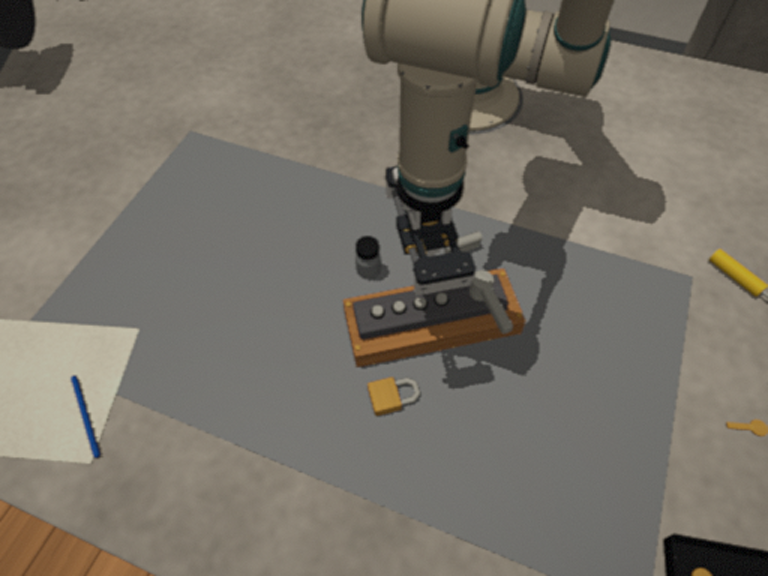

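Button 2 went fully in (tip at 67.2 mm, 5.2 N) and came up again. The picture shows the tip raised above the second button (420,302) and nothing else disturbed. Next is button 4.

Run:
```python
from look import *
r.move_l(W(-.085,0,.125+NL),vel=.12)
press(-.085)
f=lambda th,d,z=.070:lev(th,-d,-.062,z+NL)
r.move_l(f(.1,.032,.125),rot=Q(.1),vel=.15)
snap("scene","pics/s2.png"); snap("top","pics/t2.png")
print(telemetry.current_t())
```

```text
press -0.085 True tip z [ 2.58283798e-04 -4.64709787e-05  6.72479933e-02] [-0.54624961 -0.24909629  5.13200388] 10.325
[-0.2083739   0.05871565 -0.07224029] 11.5833
12.8
```

View pics/s2.png

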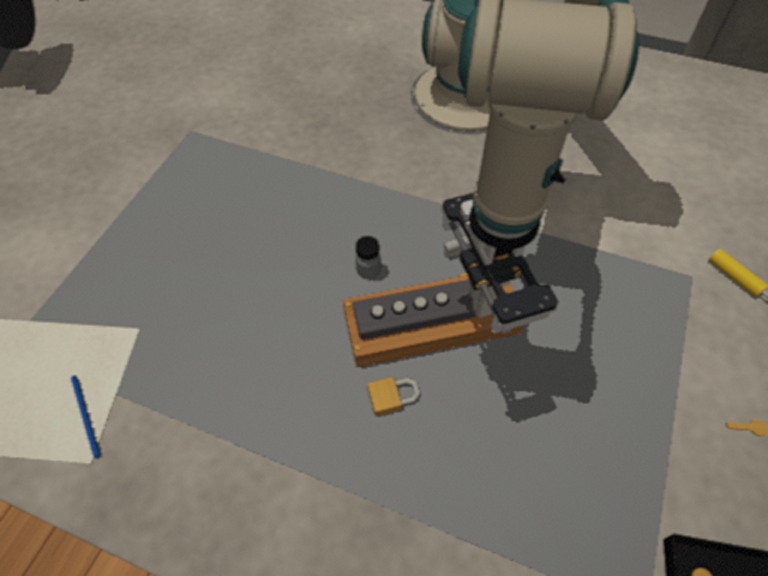

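Button 4 also went fully in (67.2 mm, 5.1 N). All four buttons show up at (377,311) to (441,298), and the gripper is over the lever's button side. Next I'll make a guarded descent and push along the arc.

Run:
```python
from look import *
f=lambda th,d,z=.070:lev(th,-d,-.062,z+NL)
tm=telemetry
h=r.move_l(f(.1,.032),vel=.06,guard=4)
print("down",h,tm.current_ee_pos(),tm.current_wrist_force(),tm.current_t())
if not h:
  F0=np.array(tm.current_wrist_force())
  r.move_l(f(.1,.020),rot=Q(.1),vel=.04)
  for th in(.2,.32,.44,.56,.68,.76,.80,.83,.86):
    h=r.move_l(f(th,.0165),rot=Q(th),vel=.05 if th<.7 else .02,guard=12)
    print(th,h,np.round(np.array(tm.current_wrist_force())-F0,2),tm.current_t())
    if h:break
  p=tm.current_ee_pos();print(p, f(th,.0165))
  snap("scene","pics/s3.png")
```

```text
down False [0.56683859 0.18619308 0.09539039] [ 0.26890506  0.38809717 -0.37626733] 13.8667
0.2 False [ 0.35 -0.87  0.04] 14.6667
0.32 False [ 0.69 -1.64  1.37] 14.9667
0.44 False [0.7  0.24 1.46] 15.2667
0.56 False [ 1.62 -0.03  1.31] 15.5667
0.68 False [ 1.46 -1.53  1.93] 15.8667
0.76 False [ 1.43 -1.14  1.37] 16.275
0.8 False [ 4.16 -2.05 -0.75] 16.55
0.83 False [ 7.39 -3.71 -2.78] 16.8
0.86 False [11.28 -5.02 -4.36] 17.05
[0.5271735  0.229322   0.09534487] [0.52189327 0.23064562 0.095     ]
```

View pics/s3.png

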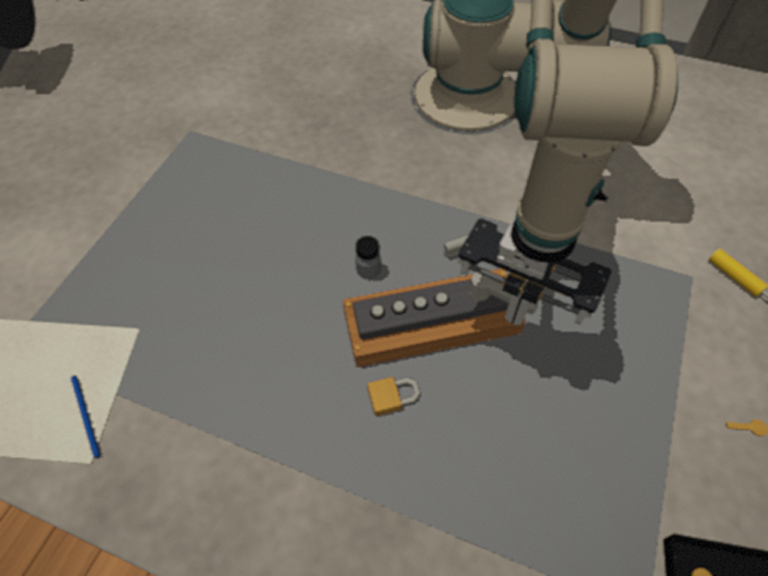

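The force rose to 12 N while the tip stopped advancing, so the lever is at its stop. I'll back off along the push line, rise clear and check.

Run:
```python
from look import *
tm=telemetry
f=lambda th,d,z=.070:lev(th,-d,-.062,z+NL)
r.move_l(f(.785,.036),vel=.06)
r.move_l(f(.785,.036,.16),vel=.12)
r.move_to([0.30,0.38,0.30],Q(.785))
print(tm.current_t(),tm.current_wrist_force())
im=vision.snapshot("top");overlay(im,"top",.785,"pics/ov3.png",(160,145,290,255))
for t in("lever_push","padlock","pot","cylinder"): print(t,[np.round(d["at"],4).tolist() for d in models.mark_of(t,"top")[:1]])
im=snap("scene","pics/s4.png")
overlay(im,"scene",.785,"pics/ov4.png",(220,165,352,255))
print("expected push",lev(.785,-.008,-.062,.091))
```

```text
19.7417 [-0.52627878  1.23547934 -0.20076828]
lever_push [[0.516, 0.2292, 0.0931]]
padlock [[0.6859, 0.0911, -0.001]]
pot [[0.4797, -0.0173, 0.0049]]
cylinder [[0.3856, 0.1095, 0.0027]]
expected push [0.51795305 0.23032419 0.091     ]
```

View pics/ov3.png

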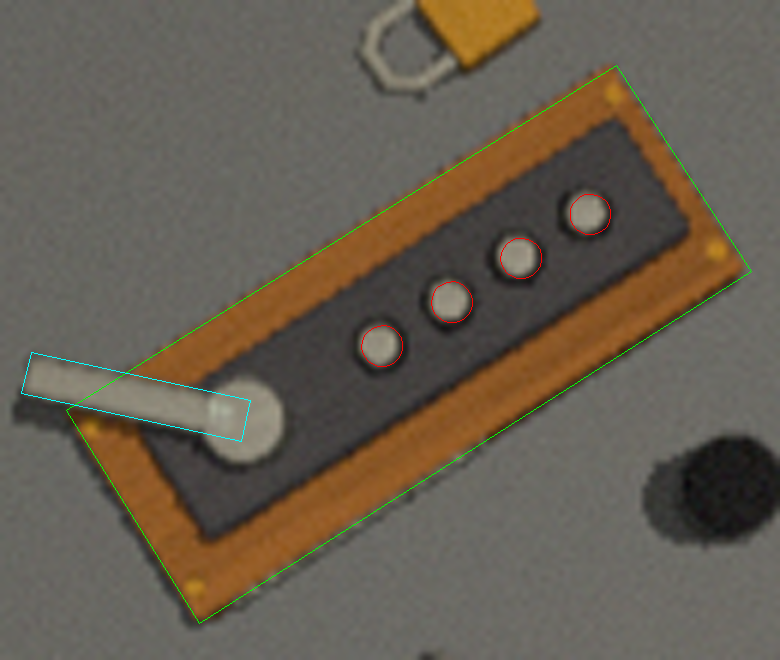

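View pics/ov4.png

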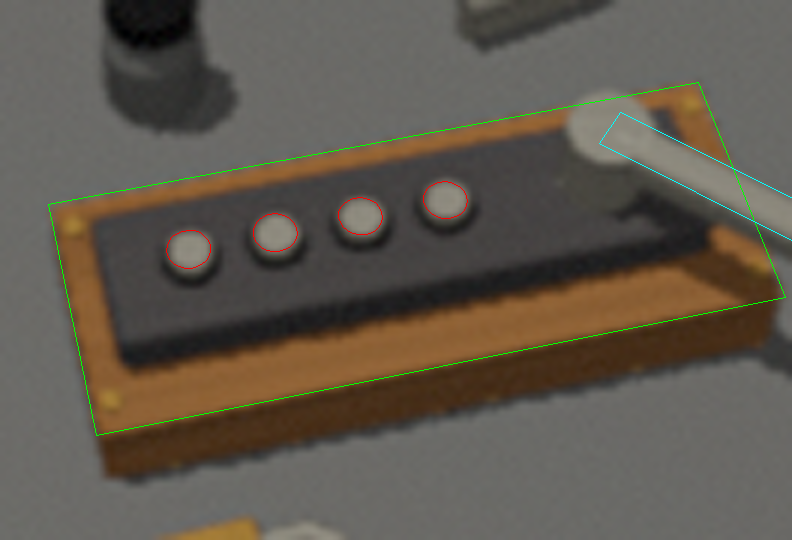

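The lever lies within the outline drawn for its 0.785 rad stop, and the bolt that showed at (335,553) has gone in. All four buttons are up, and the padlock and pot look the same as before. I'll hand in.

```bash
python3 -c "
from plant import *
r.sign_off(); print(telemetry.current_t())"
```

```text
the job is handed in; nothing more can be done
the job is handed in; nothing more can be done
```

The job is done and handed in at about 20 s of the 48 s allowed. With the gripper closed, I pressed button 2 fully in and let it up, then did the same with button 4. Each press took about 5 N. I then pushed the lever round to its stop, where the force rose to about 12 N with no further movement, backed off and moved the arm clear.

**Last checks:**
- **Lever:** it lies along the outline drawn for its 0.785 rad stop, and its push point was found within about 2 mm of where it should be.
- **Bolt:** it no longer shows beyond the edge of the wood.
- **Buttons:** all four are up, and buttons 1 and 3 were not touched.
- **Padlock, pot and cylinder:** their positions agree with the first readings to about 4 mm, which is as fine as the detection gets. In the close-up pictures the padlock and pot look unmoved.

**Disagreement:** the first fit of the lock's position, from the networks alone, was about 2 mm off the picture. I corrected it from the button positions in the images before touching anything. The two cameras still differed by about 2 mm and 1.3° on the lock, so I used a value in between. No check failed.

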